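# Bring a vaccine carrier's bayonet lid to half-lock and hold it

## Task

Close the vaccine carrier to its half-lock: take the round lid by its bar handle, set it into the carrier's mouth with its two ears in the two entry gaps, press it flat down against the springy seal and turn it clockwise (seen from above) to the half-way marks, well before the catches click. Finish there, still gripping the handle firmly and keeping the lid pressed down and still: do not let go. Leave the other things on the table where they are.

Things in the scene. Friction and masses are not known exactly. Their poses are not given: they have to be found in the camera images.
- lid: Loose white lid, 0.2 to 0.3 kg, right way up on the table; same turned half round. Origin: centre of its underside, z up. Foam plug 118 mm in diameter, z 0 to 22 mm (lower edge chamfered 4 mm); flange 140 mm in diameter, z 22 to 30 mm. Two ears, level with the flange, 20 mm wide, 8 mm thick, reach to 84 mm from the axis along the lid's +x and -x.
- lid_grip (a point): Middle of the lid's solid bar handle, 48 mm above the lid's underside; axes as the lid's. The bar runs along the lid's x (in line with the ears): 76 mm long, 16 mm wide, from 30 to 62 mm above the lid's underside.
- carrier: Fixed blue insulated cool box, 220 x 220 mm, 180 mm high, round open mouth in its top. Origin: centre of its underside, z up. It stands on one side of the robot and the lid on the other; which side changes. A white bayonet ring (radius 73 to 96 mm, top 16 mm above the box's top) surrounds the mouth, the same on both halves, with an entry gap at the carrier's +x and at its -x.
- mouth (a point): Centre of the mouth (hole of 124 mm diameter), level with the box's flat top, where the flange's underside comes when pressed home; axes as the carrier's. A black sprung seal ring (radius 63 to 70 mm) stands 4 mm above it: about 2 N starts it, 10 N presses it level. Unpressed it lifts the lid 3 to 4 mm; let go after turning, the lid rises against the tongues.
- gap (a point): Middle of one entry gap of the bayonet ring, 80 mm from the mouth's centre along the carrier's +x, at the box's top; the other is across the mouth. Each is open 20 degrees to either side. Lid turn is 0 when the bar lies along the carrier's x (ears in the gaps) and counts clockwise seen from above. From each gap anticlockwise the ring is a solid block, which ears cannot enter.
- mark (a point): Half-way mark: a thin black radial line on top of the tongue, at lid turn 40 degrees (clockwise of the gap; another across the mouth), 84 mm from the centre, 16 mm above the box's top; the bar points at it at half-lock. The tongue roofs a channel from 20 to 91 degrees, 11 mm high (3 mm play over a pressed-down ear), open inwards, outer wall at radius 88 mm.
- catch_pin (a point): Sprung steel catch pin in the channel under the tongue, 66 degrees clockwise of the gap, 90 mm from the centre (another across the mouth). The ears start to push it at a lid turn of about 55 degrees; it clicks shut behind them (lock) at about 76; the turn ends at 84.
- foam_disc: Bystander: loose yellow foam disc, 90 mm diameter, 25 mm thick, without ears or handle. Origin: centre of its underside. Beyond the work.
- carton_stack: Bystander: loose row of small white cartons, 45 x 150 x 45 mm, long side along its y. Origin: centre of its underside. Beyond the work.
- vial_bottle: Bystander: loose small bottle, 42 mm diameter, 85 mm tall, standing. Origin: centre of its underside. Beyond the work.
Mind the look-alikes: they are no part of the job. Several things look just like the lid: the one meant starts farthest to the robot's left.

How it is judged (in metres and radians):
On the way:
1. the lid stands in the mouth with its ears down in the entry gaps, not yet turned (horizontal distance between lid and mouth below 0.005 m and z of lid in the frame of carrier below 0.164 m and angle between the x axis of lid and the x axis of carrier, either way round below 0.3 rad), for 0.1 s.
At the end, for the whole second after the job is handed in: The lid is in the mouth (axis within 5 mm), level, its flange pressed down to within 2 mm of the box's top against the seal, turned clockwise 30 to 50 degrees from entry (half-way mark at 40), at rest, and the fingers still grip it firmly (contact forces of both fingers together above 12 N) (horizontal distance between lid and mouth below 0.005 m and z of lid in the frame of carrier between 0.155 and 0.16 m and angle between lid's own z axis and vertical below 0.05 rad and angle between the x axis of lid and the x axis of carrier, either way round between 0.52 and 0.87 rad and contact force between the fingers and lid above 12 N and linear speed of lid below 0.02 m/s and angular speed of lid below 0.1 rad/s); the arm keeps its last pose, push and grip.
It fails at once if the lid, in the mouth, is turned on to the catches (more than 60 degrees) (horizontal distance between lid and mouth below 0.012 m and z of lid in the frame of carrier below 0.164 m and angle between the x axis of lid and the x axis of carrier, either way round above 1.05 rad).
It fails at once if another thing on the table is moved more than 20 mm or the bottle tipped (distance of any of foam_disc, carton_stack, vial_bottle from where it was at the start of the episode above 0.02 m or angle between vial_bottle's own z axis and vertical above 0.5 rad).
It also fails if it takes over 64 s, if anything falls off the work surface, if the arm or the gripper's body presses on something with over 40 N, if the wrist force passes 120 N, or if a joint passes its speed limit or range.

## Robot

A 6-joint arm with a two-finger parallel gripper is mounted at the origin on the work surface. World frame = base frame: x ahead of the robot, y to its left, z up, the work surface at z = 0. Lengths are in mm, angles in rad, forces in N, time in s.
With the tool pointing down it reaches from about 350 to 875 mm from the base axis. Payload 4.2 kg.
Tool frame: the origin (TCP) lies between the finger pads; the fingertips stand 25 mm ahead of it and the grasp point (between the pads) lies 6 mm ahead of it; z points along the fingers, y is the line along which they close (so a half turn about z gives the same grasp; the last joint's range is limited). The gripper opens to 85 mm and grips with 20 to 120 N. Pads are 22 mm wide; open, the fingers measure 114 mm over their backs; the gripper's body (76 mm by 85 mm) begins 54 mm behind the grasp point. The pads swing forward as they close: fully open they stand 13 mm farther back than shut.
Start: joints at [1.462, 0.385, 0.008, 0, -1.194, -0.259], TCP at [224.694, 583.191, 256.312] pointing down, gripper open.
Joint ranges: [-3.14, 3.14], [-1.21, 2.06], [-1.07, 1.41], [-3.16, 2.05], [-2.99, -0.16], [-3.1, 3.1]. Speed limits (rad/s): [2.79, 2.79, 3.14, 3.14, 3.14, 3.14].

## Interface

Orientations are given as a unit quaternion [x, y, z, w].
In Python, from bench import read_state, imaging, workorder, nets gives the robot as it stands.
- The arm moves only by the tool apply_moves, never from a script. Its argument "rows" is a list of rows, each an object with "hand": the opening, from -1 (shut) to 1 (fully open); "delta_pos": the shift along the tool's x, y, z in mm, a list of three; "yaw": the turn about the tool's z in rad. A call has 1 to 12 rows; each row is the pose to reach, as a shift and turn from the pose commanded when the call began, along the tool's axes at that moment; what a row does not reach only later rows make up. A row lasts 1/12 s, in which the tool goes at most 41.7 mm and 7.16 degrees, less where a joint would pass 70% of its speed; a pose out of reach is approached as far as the arm can. A call with a gripper value outside its range is refused whole. The fingers move at their own pace and stop on an object; the grip force is fixed at half the most. Time passes only in rows, so rows that repeat a pose let the fingers close. It gives the time, the measured TCP pose, the force, the opening and the grip force at its end, in the units of the state.
- read_state(): the state, without advancing time (a new reading comes with each control period).
- imaging.get_image(name): name is "side" or "top"; returns a dict with "pixels" (420x560x3 uint8, red, green, blue), "fx", "fy", "cx", "cy" (pixels), "xyz" and "rotation" of the camera in the world. Camera axes: x right, y down, z forward; pixel columns grow to the right and rows downward; lengths in mm; the calibration is good to about 2 mm. A picture is of the moment at which its call begins. There is no depth.
- workorder.job_done(): hands the job in; it is judged then, once.
Trained networks look in the newest picture that a camera, given by its name, has taken for a name from the list of things; names that differ only in an ending like _2 or _b are one class to them, and where a whole thing is asked for, a point or a joint stands for the part that bears it (a point fixed in the world has none). Each returns a list of dicts, best first, with "score" (0 to 1); they miss things now and then, are a little off and sometimes report something else, mostly with a low value. They report only what shows in the picture. A call takes as long as a camera call. They do not tell look-alikes from the thing itself.
- nets.find_in(camera, query): "location" ([row, column] in pixels, amid what is visible of it).
- nets.pinpoint(camera, query): "location" ([row, column] in pixels: a listed point, or the origin of a listed thing).
The state is a dict: "clock": time; "joints": joint angles; "joint_vel": joint speeds; "joint_efforts": joint torques, N m; "position": TCP position; "ee_rot": TCP orientation; "contact_force": force on the tool from outside, world axes, zero at the start; "wrist_torque": the same for the moment, N m; "gripper_width": finger opening in mm; "grasp_force": force on a finger pad.
Only numpy, scipy, OpenCV 4.12 (cv2) and the standard library are available. Lean on these libraries where they do the work, as an engineer would, in place of code of your own. Each camera call takes 0.05 s, during which the arm holds its last target. There are 200 camera calls.

## Working session

There is one attempt and no reset: what is moved stays moved. The work goes in short steps, Python scripts to look and compute and a tool call to move; the robot and the scene stay as the last step left them, time stands still between calls to the robot, and variables do not carry over. Pictures are saved under pics/ and viewed, at most 10 in all, crops included, and the job is handed in when it is done.

Besides the shell and the picture viewer there is one more tool, called after "Emit:" as a command line: name --argument value ..., lists and objects as JSON in quotes. apply_moves: Moves the arm, as the interface text tells. Its arguments: {"type":"object","properties":{"rows":{"type":"array"}},"required":["rows"]}

```bash
ls; mkdir -p pics; cat > h.py <<'E'
import numpy as np, cv2
from bench import read_state, imaging, workorder, nets
def shot(n): return imaging.get_image(n)
def save(im,f): cv2.imwrite('pics/'+f, np.ascontiguousarray(im['pixels'][...,::-1]))
def ray(im,rc):
    d=np.array([(rc[1]-im['cx'])/im['fx'],(rc[0]-im['cy'])/im['fy'],1.])
    return np.array(im['xyz'],float), rot(im)@d
def rot(im):
    R=np.array(im['rotation'],float)
    if R.size==4:
        from scipy.spatial.transform import Rotation as S; R=S.from_quat(R.ravel()).as_matrix()
    return R
def atz(im,rc,z):
    o,d=ray(im,rc); return o+d*(z-o[2])/d[2]
def tri(rs):
    A=np.zeros((3,3));b=np.zeros(3)
    for o,d in rs:
        d=d/np.linalg.norm(d);P=np.eye(3)-np.outer(d,d);A+=P;b+=P@o
    x=np.linalg.solve(A,b); return x,[np.linalg.norm(np.cross(x-o,d/np.linalg.norm(d))) for o,d in rs]
def proj(im,p):
    q=rot(im).T@(np.array(p,float)-im['xyz']); return np.array([im['cy']+im['fy']*q[1]/q[2],im['cx']+im['fx']*q[0]/q[2]])
E
python3 - <<'E'
from h import *
print(read_state())
for n in('side','top'):
    im=shot(n); save(im,n+'0.png'); print(n,im['xyz'],np.round(rot(im),3).tolist(),im['fx'],im['cx'],im['cy'])
    for q in('lid_grip','mouth','gap','mark','lid','carrier'):
        print(q,[(np.round(d['location'],1).tolist(),round(d['score'],2)) for d in nets.pinpoint(n,q)][:5])
E
```

```text
pics
{'clock': 0.0, 'joints': array([ 1.46158535e+00,  3.85566452e-01,  6.61893654e-03, -5.27099386e-04,
       -1.19398041e+00, -2.58578538e-01]), 'joint_vel': array([ 7.90124971e-04, -1.40222785e-03,  9.61265805e-05,  6.45585267e-04,
        4.30571854e-04, -4.48914064e-04]), 'joint_efforts': array([ 1.56764522e-04, -3.92289698e+01,  1.88404942e+01,  4.18616518e+00,
       -4.65288176e-03, -1.79431578e-05]), 'position': array([224.5161584, 582.7132977, 255.2086758]), 'ee_rot': array([ 9.83120583e-01, -1.82955525e-01, -1.64749063e-04,  1.08110516e-03]), 'contact_force': array([-0.23644058, -0.08199723, -0.14177852]), 'wrist_torque': array([ 0.04562869, -0.02129245,  0.00045749]), 'grasp_force': 0.0, 'gripper_width': 85.25657403833675}
side [439.92129542 608.64457446 598.52712121] [[-0.998, -0.036, 0.05], [-0.061, 0.552, -0.832], [0.002, -0.833, -0.553]] 387.0705797890865 277.92144850392737 210.85599696624976
lid_grip [([192.7, 380.8], 0.84), ([206.8, 289.9], 0.77), ([165.6, 310.2], 0.74), ([169.2, 235.0], 0.61), ([305.1, 215.8], 0.6)]
mouth [([324.8, 267.2], 0.63)]
gap [([306.6, 217.8], 0.97)]
mark [([280.3, 245.1], 0.82)]
lid [([206.2, 371.1], 0.85), ([218.9, 286.6], 0.81), ([176.6, 311.2], 0.75), ([183.8, 238.1], 0.74)]
carrier []
top [ 313.62546608 -114.5138501  1311.87931523] [[0.016, -0.986, 0.168], [-1.0, -0.016, -0.002], [0.005, -0.168, -0.986]] 428.0793460360873 279.6330172082463 207.38361801264153
lid_grip [([308.9, 351.6], 0.83), ([254.9, 398.6], 0.81), ([228.3, 325.4], 0.73), ([176.6, 384.3], 0.64)]
mouth [([196.9, 172.0], 0.29)]
gap [([188.2, 149.2], 0.67)]
mark [([198.9, 169.9], 0.83)]
lid [([180.2, 383.8], 0.87), ([255.3, 397.4], 0.76), ([228.4, 325.4], 0.71), ([311.6, 350.3], 0.7)]
carrier [([212.9, 173.5], 0.63), ([226.1, 157.4], 0.6)]
```

View pics/top0.png

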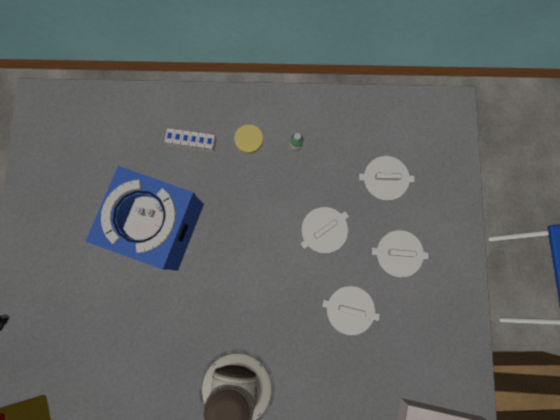

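View pics/side0.png

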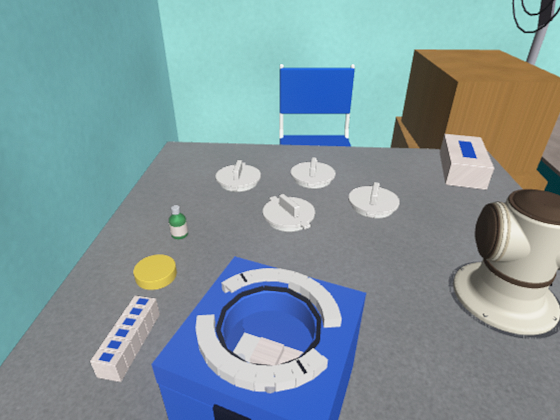

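The top view shows four look-alike lids: A (230,325), B (178,387), C (254,400) and D (311,351). The blue carrier is on the left at (218,145), and the bystanders are the cartons (140,190), the disc (138,249) and the bottle (141,297). The side view shows the same lids at A (213,289), B (177,238), C (174,313) and D (201,374). Robot left is +y, which is a smaller column in the top view, so A is the one to take. Next I'll rectify and measure.

```bash
python3 - <<'E'
from h import *
T=shot('top');S=shot('side')
def P(im,n,q,k=0):return [np.array(d['location']) for d in nets.pinpoint(n,q)]
def near(l,p): return min(l,key=lambda a:np.linalg.norm(a-np.array(p)))
tl=P(T,'top','lid_grip');sl=P(S,'side','lid_grip')
for a,b in(((230,325),(207,290)),((178,387),(169,235)),((254,400),(166,310)),((310,351),(193,381))):
    x,e=tri([ray(T,near(tl,a)),ray(S,near(sl,b))]);print(a,x.round(1),np.round(e,1))
for q in('mouth','gap','mark'):
    a=P(T,'top',q);b=P(S,'side',q)
    print(q,a,b)
    if a and b: print(tri([ray(T,a[0]),ray(S,b[0])]))
c=atz(T,(218,140),196);print('ring c',c)
def rect(im,c,z,half=140,n=390):
    s=2*half/n
    # out row-> x decreasing, col -> y decreasing
    r,cc=np.mgrid[0:n,0:n]
    X=c[0]+half-r*s;Y=c[1]+half-cc*s
    R=rot(im);p=np.stack([X,Y,np.full_like(X,z)],-1)-im['xyz'];q=p@R
    return cv2.remap(im['pixels'],(im['cx']+im['fx']*q[...,0]/q[...,2]).astype('f4'),(im['cy']+im['fy']*q[...,1]/q[...,2]).astype('f4'),cv2.INTER_CUBIC)
x=np.hstack([rect(T,c,196),rect(S,c,196)])
cv2.imwrite('pics/ring.png',x[...,::-1])
x,e=tri([ray(T,near(tl,(230,325))),ray(S,near(sl,(207,290)))])
cv2.imwrite('pics/lid.png',np.hstack([rect(T,x,62,100),rect(S,x,62,100)])[...,::-1]);print(x)
E
```

```text
(230, 325) [ 470.5 -254.9   41.6] [3.4 3.4]
(178, 387) [ 624.3 -425.2   67.4] [5.8 5.8]
(254, 400) [ 322.8 -322.   133.3] [82.5 82.5]
(310, 351) [ 228.9 -335.1   53.5] [6.4 6.4]
mouth [array([212.7, 141.9])] [array([324.5, 267. ])]
(array([481.36288993, 252.82847593, 174.55574574]), [np.float64(5.512479855067491), np.float64(5.512479855067598)])
gap [array([190.4, 153.2])] [array([306.4, 217.2])]
(array([549.28763921, 226.3490115 , 175.16063581]), [np.float64(0.8597243623092893), np.float64(0.8597243623092529)])
mark [array([198.7, 169. ])] [array([277.2, 245.1]), array([235.7, 178.2])]
(array([519.43233256, 178.17393501, 189.77927772]), [np.float64(4.021023118908974), np.float64(4.021023118909029)])
ring c [469.48813247 249.82559552 196.        ]
[ 470.47810539 -254.87139726   41.57125092]
```

View pics/ring.png

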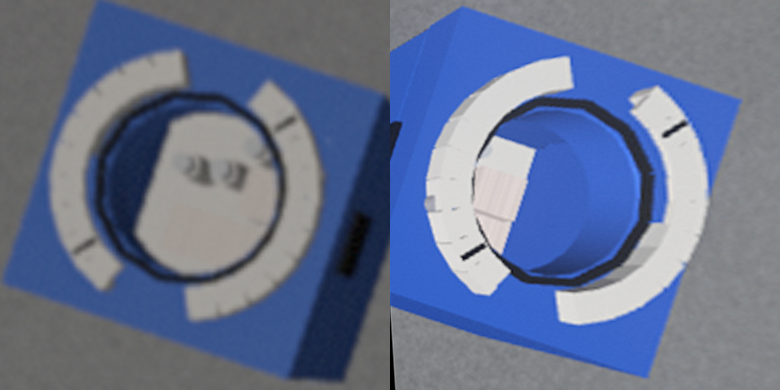

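View pics/lid.png

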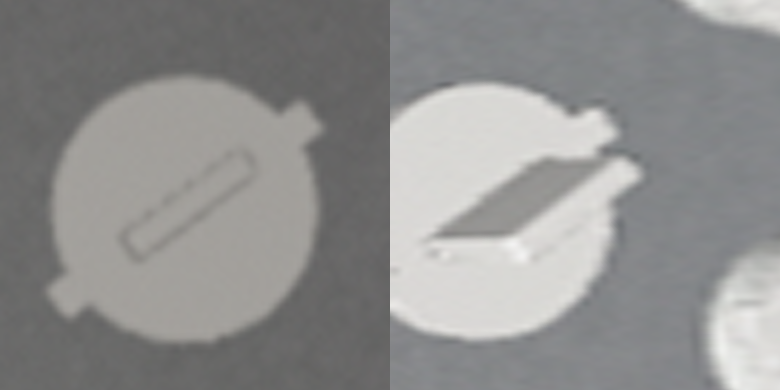

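```bash
cat >> h.py <<'E'
from scipy.optimize import minimize
def samp(g,im,pts):
    q=(pts-im['xyz'])@rot(im)
    return cv2.remap(g,(im['cx']+im['fx']*q[:,0]/q[:,2]).astype('f4')[None],(im['cy']+im['fy']*q[:,1]/q[:,2]).astype('f4')[None],cv2.INTER_LINEAR)[0]
def polar(r0,r1):
    r,a=np.meshgrid(np.arange(r0,r1,1.),np.radians(np.arange(0,360,1.)));return r.ravel(),a.ravel()
def fit(ims,model,z,x0,chan=0):
    r,a=polar(50,110) ; w=model(r,a); k=w!=0; r,a,w=r[k],a[k],w[k]*r[k]
    w=np.where(w>0,w/w[w>0].sum(),w/-w[w<0].sum())
    gs=[cv2.GaussianBlur(i['pixels'][...,chan].astype('f4'),(3,3),0) for i in ims]
    def f(p):
        t=a+p[2]
        P=np.stack([p[0]+r*np.cos(t),p[1]+r*np.sin(t),np.full_like(r,z)],-1)
        return -sum((samp(g,i,P)*w).sum() for g,i in zip(gs,ims))
    best=None
    for dt in np.radians(np.arange(-15,16,5)):
        o=minimize(f,np.array(x0)+[0,0,dt],method='Nelder-Mead',options=dict(initial_simplex=np.array(x0)+[0,0,dt]+np.array([[0,0,0],[6,0,0],[0,6,0],[0,0,.1]])))
        if best is None or o.fun<best.fun: best=o
    return best.x,best.fun
def angd(a): return np.abs((np.degrees(a)+90)%180-90)
def ringm(r,a):
    g=angd(a); w=np.zeros_like(r); w[(r>75)&(r<95)&(g>21)]=1
    w[(r>75)&(r<95)&(g<19)]=-1; w[(r>97)&(r<104)]=-1; return w
def lidm(r,a):
    y=np.abs(r*np.sin(a));x=np.abs(r*np.cos(a)); e=(y<9.5)&(x<83.5); w=np.zeros_like(r)
    w[(r>60)&(r<69.5)|(e&(r>60))]=1; w[(r>70.5)&(r<95)&~((y<10.5)&(x<84.5))]=-1; return w
E
python3 - <<'E'
from h import *
T=shot('top');S=shot('side')
for n,i in(('T',[T]),('S',[S]),('TS',[T,S])):
    for z in (192,196):
        x,f=fit(i,ringm,z,[475,254,-.25]);print('ring',n,z,x[:2].round(1),np.degrees(x[2]).round(1),round(f,1))
    x,f=fit(i,lidm,30,[472,-252,-.65]);print('lid',n,x[:2].round(1),np.degrees(x[2]).round(1),round(f,1))
E
```

```text
ring T 192 [477.1 258.3] -18.7 -86.8
ring T 196 [476.5 256.9] -18.7 -88.0
lid T [ 467.1 -252.8] -53.6 -49.1
ring S 192 [470.4 262.9] -20.5 -112.6
ring S 196 [470.5 265.1] -20.4 -119.3
lid S [ 462.8 -247.5] -53.4 -61.1
ring TS 192 [473.7 258.4] -19.2 -189.7
ring TS 196 [474.2 258.4] -18.8 -195.2
lid TS [ 464.6 -250.8] -53.4 -105.6
```

```bash
cat >> h.py <<'E'
def fit2(ims,kind,x0):
    r,a=polar(50,110); gs=[cv2.GaussianBlur(i['pixels'][...,0].astype('f4'),(3,3),0) for i in ims]
    m,zt,zb=(ringm,196,180) if kind=='ring' else (lidm,30,22)
    w=m(r,a)
    if kind=='ring': w[(w<0)&(r<97)&(angd(a)>12)]=0
    k=w!=0; r,a,w=r[k],a[k],w[k]*r[k]; w=np.where(w>0,w/w[w>0].sum(),w/-w[w<0].sum())
    def f(p):
        s=0;t=a+p[2]
        for g,i in zip(gs,ims):
            c=np.arctan2(i['xyz'][1]-p[1],i['xyz'][0]-p[0])
            z=np.where((w<0)&((np.cos(t-c)>0)|(kind=='ring')&(r<97)),zb,zt)
            s-=(samp(g,i,np.stack([p[0]+r*np.cos(t),p[1]+r*np.sin(t),z],-1))*w).sum()
        return s
    os=[minimize(f,x0,method='Nelder-Mead',options=dict(initial_simplex=np.array(x0)+np.array([[0,0,0],[s,0,0],[0,s,0],[0,0,s/60]]))) for s in(6,-6,3,-3)]
    b=min(os,key=lambda o:o.fun); return b.x,b.fun
E
python3 - <<'E'
from h import *
T=shot('top');S=shot('side')
for n,i in(('T',[T]),('S',[S]),('TS',[T,S])):
    for k,x0 in(('ring',[475,258,-.33]),('lid',[466,-251,-.93])):
        x,f=fit2(i,k,x0);print(k,n,x[:2].round(1),np.degrees(x[2]).round(1),round(f,1))
s=read_state();print(s['position'],s['ee_rot'])
E
```

```text
ring T [476.9 257.8] -18.6 -91.9
lid T [ 467.2 -252.8] -53.6 -49.3
ring S [472.4 258.6] -19.7 -139.0
lid S [ 462.8 -248. ] -53.2 -67.4
ring TS [473.9 258.3] -19.1 -226.1
lid TS [ 464.6 -250.9] -53.3 -112.3
[224.71821403 583.19396796 256.33658474] [ 9.83133736e-01 -1.82888100e-01 -9.40902539e-06 -2.88859500e-05]
```

```bash
cat >> h.py <<'E'
def togo(p,psi=None,s=None):
    "world xyz target and tool-x angle (deg) -> delta_pos, yaw"
    from scipy.spatial.transform import Rotation as Ro
    s=s or read_state();R=Ro.from_quat(s['ee_rot']).as_matrix()
    cur=np.degrees(np.arctan2(R[1,0],R[0,0]));d=R.T@(np.array(p,float)-s['position'])
    y=0 if psi is None else np.radians((cur-psi+90)%180-90)
    print('pos',s['position'].round(1),'psi',cur.round(2),'tilt',np.degrees(np.arccos(-R[2,2])).round(2),'delta',d.round(1),'yaw',round(float(y),3),'F',s['contact_force'].round(1),'w',round(s['gripper_width'],1),'g',round(s['grasp_force'],1),'t',round(s['clock'],2))
E
python3 -c "
from h import *
togo([465,-250.4,256.3],-53.4); togo([380,166,256.3],-40)"
```

```text
pos [224.7 583.2 256.3] psi -21.08 tilt 0.0 delta [524.  691.4  -0. ] yaw 0.564 F [-0.7 -0.  -0. ] w 85.6 g 0.0 t 1.4
pos [224.7 583.2 256.3] psi -21.08 tilt 0.0 delta [294.9 333.4   0. ] yaw 0.33 F [-0.7 -0.  -0. ] w 85.6 g 0.0 t 1.4
```

Emit:
apply_moves --rows '[{"hand": 1, "delta_pos": [22, 29, 0], "yaw": 0.02}, {"hand": 1, "delta_pos": [44, 58, 0], "yaw": 0.05}, {"hand": 1, "delta_pos": [66, 87, 0], "yaw": 0.08}, {"hand": 1, "delta_pos": [88, 116, 0], "yaw": 0.11}, {"hand": 1, "delta_pos": [110, 145, 0], "yaw": 0.14}, {"hand": 1, "delta_pos": [132, 174, 0], "yaw": 0.17}, {"hand": 1, "delta_pos": [154, 203, 0], "yaw": 0.2}, {"hand": 1, "delta_pos": [176, 232, 0], "yaw": 0.23}, {"hand": 1, "delta_pos": [198, 261, 0], "yaw": 0.25}, {"hand": 1, "delta_pos": [220, 290, 0], "yaw": 0.27}, {"hand": 1, "delta_pos": [242, 319, 0], "yaw": 0.28}, {"hand": 1, "delta_pos": [262, 346, 0], "yaw": 0.28}]'

```text
clock: 2.4
position: [344.8, 164.2, 256.7]
ee_rot: [0.948, -0.318, 0.0, -0.001]
contact_force: [1.1, -1.2, -0.5]
gripper_width: 85.1
grasp_force: 0.0
```

```bash
python3 -c "
from h import *
togo([465,-250.4,256.3],-53.4)"
```

```text
pos [344.8 164.2 256.7] psi -37.11 tilt 0.07 delta [3.461e+02 2.581e+02 2.000e-01] yaw 0.284 F [ 1.1 -1.2 -0.5] w 85.1 g 0.0 t 2.4
```

Emit:
apply_moves --rows '[{"hand": 1, "delta_pos": [29, 22, 0], "yaw": 0.02}, {"hand": 1, "delta_pos": [58, 43, 0], "yaw": 0.05}, {"hand": 1, "delta_pos": [87, 65, 0], "yaw": 0.08}, {"hand": 1, "delta_pos": [116, 86, 0], "yaw": 0.11}, {"hand": 1, "delta_pos": [145, 108, 0], "yaw": 0.14}, {"hand": 1, "delta_pos": [174, 130, 10], "yaw": 0.17}, {"hand": 1, "delta_pos": [203, 151, 25], "yaw": 0.2}, {"hand": 1, "delta_pos": [232, 173, 40], "yaw": 0.23}, {"hand": 1, "delta_pos": [261, 194, 55], "yaw": 0.26}, {"hand": 1, "delta_pos": [290, 216, 70], "yaw": 0.284}, {"hand": 1, "delta_pos": [319, 238, 85], "yaw": 0.284}, {"hand": 1, "delta_pos": [346, 258, 100], "yaw": 0.284}]'

```text
clock: 3.4
position: [465.3, -250.6, 155.7]
ee_rot: [0.893, -0.449, 0.0, 0.0]
contact_force: [0.7, 0.2, 0.2]
gripper_width: 85.1
grasp_force: 0.0
```

```bash
python3 -c "
from h import *
S=shot('side');T=shot('top')
togo([465,-250.4,58],-53.4)
def cr(i,p):
    r,c=proj(i,p).astype(int); r=max(r,75);print(r,c);return cv2.resize(i['pixels'][r-75:r+75,c-75:c+75],(390,390),interpolation=2)
cv2.imwrite('pics/ap.png',np.hstack([cr(T,[465,-250,62]),cr(S,[465,-250,62])])[...,::-1])"
```

```text
pos [ 464.7 -251.8  153.2] psi -53.69 tilt 0.27 delta [-0.6 -1.4 95.2] yaw -0.005 F [ 0.3  0.5 -0.2] w 85.3 g 0.0 t 3.5
228 324
200 288
```

View pics/ap.png

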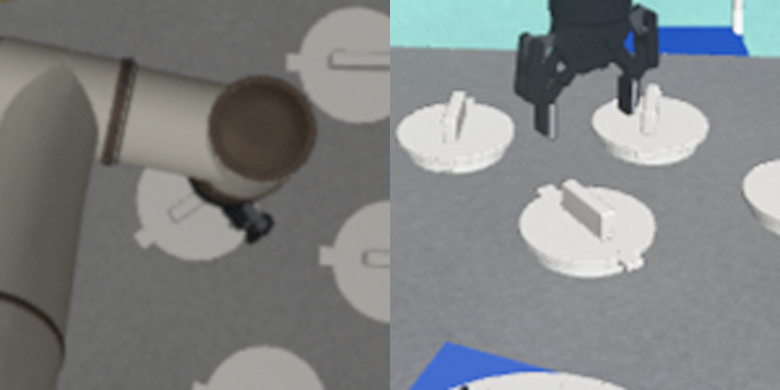

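The close crop shows the gripper straddling the axis of lid A, with its bar at crop (190,205) in the top view and (590,205) in the side view. Descending now.

Emit:
apply_moves --rows '[{"hand": 1, "delta_pos": [0, 0, 15], "yaw": 0}, {"hand": 1, "delta_pos": [0, 0, 35], "yaw": 0}, {"hand": 1, "delta_pos": [0, 0, 55], "yaw": 0}, {"hand": 1, "delta_pos": [0, 0, 75], "yaw": 0}, {"hand": 1, "delta_pos": [0, 0, 88], "yaw": 0}, {"hand": 1, "delta_pos": [0, 0, 95], "yaw": 0}, {"hand": 1, "delta_pos": [0, 0, 97], "yaw": 0}, {"hand": 1, "delta_pos": [0, 0, 97], "yaw": 0}, {"hand": 1, "delta_pos": [0, 0, 97], "yaw": 0}, {"hand": 1, "delta_pos": [0, 0, 97], "yaw": 0}]'

```text
clock: 4.33
position: [465.8, -248.5, 60.5]
ee_rot: [0.894, -0.449, 0.001, -0.0]
contact_force: [0.2, 0.5, -0.4]
gripper_width: 85.4
grasp_force: 0.0
```

```bash
python3 -c "
from h import *
togo([465,-250.4,58],-53.4)"
```

```text
pos [ 465.8 -248.5   60.5] psi -53.37 tilt 0.14 delta [1.1 1.8 2.5] yaw 0.001 F [ 0.2  0.5 -0.4] w 85.4 g 0.0 t 4.33
```

Emit:
apply_moves --rows '[{"hand": 1, "delta_pos": [0, 0, 1], "yaw": 0}, {"hand": 0, "delta_pos": [0, 0, 1], "yaw": 0}, {"hand": -0.4, "delta_pos": [0, 0, 1], "yaw": 0}, {"hand": -0.6, "delta_pos": [0, 0, 1], "yaw": 0}, {"hand": -1, "delta_pos": [0, 0, 1], "yaw": 0}, {"hand": -1, "delta_pos": [0, 0, 1], "yaw": 0}, {"hand": -1, "delta_pos": [0, 0, 1], "yaw": 0}, {"hand": -1, "delta_pos": [0, 0, 1], "yaw": 0}, {"hand": -1, "delta_pos": [0, 0, 1], "yaw": 0}, {"hand": -1, "delta_pos": [0, 0, 1], "yaw": 0}, {"hand": -1, "delta_pos": [0, 0, 1], "yaw": 0}, {"hand": -1, "delta_pos": [0, 0, 1], "yaw": 0}]'

```text
clock: 5.33
position: [465.0, -248.5, 58.5]
ee_rot: [0.893, -0.449, 0.0, 0.0]
contact_force: [-0.3, -0.6, 3.0]
gripper_width: 14.8
grasp_force: 59.9
```

```bash
python3 -c "
from h import *
togo([465,-250.4,58],-53.4)
i=shot('side')
x=fit2([i],'lid',[463,-248,-.93]);print(x)
for _ in range(4): shot('side');togo([465,-250.4,58])"
```

```text
pos [ 465.  -248.5   58.5] psi -53.38 tilt 0.01 delta [1.5 1.2 0.5] yaw 0.0 F [-0.3 -0.6  3. ] w 14.8 g 59.9 t 5.33
(array([ 465.12105812, -244.68732692,   -0.90387481]), np.float64(-66.16242905704317))
pos [ 465.  -248.5   58.5] psi -53.38 tilt 0.01 delta [1.6 1.2 0.5] yaw 0.0 F [-1.1  0.5  3.6] w 15.2 g 59.9 t 5.43
pos [ 465.  -248.5   58.5] psi -53.38 tilt 0.01 delta [1.5 1.2 0.5] yaw 0.0 F [-1.2 -0.5  4. ] w 15.3 g 59.9 t 5.48
pos [ 465.  -248.5   58.5] psi -53.38 tilt 0.01 delta [1.5 1.1 0.5] yaw 0.0 F [-1.3 -0.5  4.5] w 14.8 g 59.9 t 5.53
pos [ 465.  -248.5   58.5] psi -53.38 tilt 0.01 delta [1.5 1.2 0.5] yaw 0.0 F [-1.5 -1.   4.5] w 15.1 g 59.9 t 5.58
```

Emit:
apply_moves --rows '[{"hand": -1, "delta_pos": [0, 0, -6], "yaw": 0}, {"hand": -1, "delta_pos": [0, 0, -20], "yaw": 0}, {"hand": -1, "delta_pos": [0, 0, -40], "yaw": 0}, {"hand": -1, "delta_pos": [0, 0, -65], "yaw": 0}, {"hand": -1, "delta_pos": [0, 0, -90], "yaw": 0}, {"hand": -1, "delta_pos": [0, 0, -115], "yaw": 0}, {"hand": -1, "delta_pos": [0, 0, -140], "yaw": 0}, {"hand": -1, "delta_pos": [0, 0, -165], "yaw": 0}, {"hand": -1, "delta_pos": [0, 0, -190], "yaw": 0}, {"hand": -1, "delta_pos": [0, 0, -210], "yaw": 0}, {"hand": -1, "delta_pos": [0, 0, -225], "yaw": 0}, {"hand": -1, "delta_pos": [0, 0, -230], "yaw": 0}]'

```text
clock: 6.58
position: [465.7, -248.4, 290.5]
ee_rot: [0.893, -0.449, 0.002, -0.001]
contact_force: [0.4, -0.4, -1.8]
gripper_width: 15.4
grasp_force: 59.2
```

```bash
python3 -c "
from h import *
togo([474.5,10,290],-35); togo([474.5,258.2,290],-19)"
```

```text
pos [ 465.7 -248.4  290.5] psi -53.38 tilt 0.24 delta [-202.1 -161.2    0.4] yaw -0.321 F [ 0.4 -0.4 -1.8] w 15.4 g 59.2 t 6.58
pos [ 465.7 -248.4  290.5] psi -53.38 tilt 0.24 delta [-4.013e+02 -3.093e+02  2.000e-01] yaw -0.6 F [ 0.4 -0.4 -1.8] w 15.4 g 59.2 t 6.58
```

Emit:
apply_moves --rows '[{"hand": -1, "delta_pos": [-8, -6, 0], "yaw": -0.01}, {"hand": -1, "delta_pos": [-22, -18, 0], "yaw": -0.04}, {"hand": -1, "delta_pos": [-40, -32, 0], "yaw": -0.07}, {"hand": -1, "delta_pos": [-60, -48, 0], "yaw": -0.1}, {"hand": -1, "delta_pos": [-80, -64, 0], "yaw": -0.13}, {"hand": -1, "delta_pos": [-100, -80, 0], "yaw": -0.16}, {"hand": -1, "delta_pos": [-120, -96, 0], "yaw": -0.19}, {"hand": -1, "delta_pos": [-140, -112, 0], "yaw": -0.22}, {"hand": -1, "delta_pos": [-160, -128, 0], "yaw": -0.25}, {"hand": -1, "delta_pos": [-180, -144, 0], "yaw": -0.28}, {"hand": -1, "delta_pos": [-195, -156, 0], "yaw": -0.31}, {"hand": -1, "delta_pos": [-202, -161, 0], "yaw": -0.321}]'

```text
clock: 7.58
position: [472.7, 12.1, 286.5]
ee_rot: [0.954, -0.299, -0.002, 0.0]
contact_force: [0.2, 0.6, -2.1]
gripper_width: 14.8
grasp_force: 59.1
```

```bash
python3 -c "
from h import *
togo([474.5,258.2,290],-19)"
```

```text
pos [472.7  12.1 286.5] psi -34.79 tilt 0.18 delta [-139.  -203.1   -3.5] yaw -0.276 F [ 0.2  0.6 -2.1] w 14.8 g 59.1 t 7.58
```

Emit:
apply_moves --rows '[{"hand": -1, "delta_pos": [-6, -8, -1], "yaw": -0.01}, {"hand": -1, "delta_pos": [-16, -24, -2], "yaw": -0.03}, {"hand": -1, "delta_pos": [-30, -44, -3], "yaw": -0.06}, {"hand": -1, "delta_pos": [-45, -66, -3], "yaw": -0.09}, {"hand": -1, "delta_pos": [-60, -88, -3], "yaw": -0.12}, {"hand": -1, "delta_pos": [-75, -110, -3], "yaw": -0.15}, {"hand": -1, "delta_pos": [-90, -131, -3], "yaw": -0.18}, {"hand": -1, "delta_pos": [-105, -153, -3], "yaw": -0.21}, {"hand": -1, "delta_pos": [-120, -175, -3], "yaw": -0.24}, {"hand": -1, "delta_pos": [-131, -191, -3], "yaw": -0.26}, {"hand": -1, "delta_pos": [-137, -200, -3], "yaw": -0.276}, {"hand": -1, "delta_pos": [-139, -203, -3], "yaw": -0.276}]'

```text
clock: 8.58
position: [476.0, 256.8, 290.3]
ee_rot: [0.986, -0.166, -0.001, 0.001]
contact_force: [0.4, -0.4, -1.6]
gripper_width: 14.8
grasp_force: 59.1
```

```bash
cat >> h.py <<'E'
def fitlid(i,zu,x0):
    "lid held in hand, underside height zu: fit flange outline"
    r,a=polar(50,110);g=cv2.GaussianBlur(i['pixels'][...,0].astype('f4'),(3,3),0)
    w=lidm(r,a);w[(w<0)&(r>78)]=0;k=w!=0;r,a,w=r[k],a[k],w[k]*r[k];w=np.where(w>0,w/w[w>0].sum(),w/-w[w<0].sum())
    def f(p):
        t=a+p[2];c=np.arctan2(i['xyz'][1]-p[1],i['xyz'][0]-p[0])
        z=zu+np.where((w<0)&(np.cos(t-c)>0),22,30)
        return -(samp(g,i,np.stack([p[0]+r*np.cos(t),p[1]+r*np.sin(t),z],-1))*w).sum()
    os=[minimize(f,x0,method='Nelder-Mead',options=dict(initial_simplex=np.array(x0)+np.array([[0,0,0],[s,0,0],[0,s,0],[0,0,s/60]]))) for s in(6,-6,3,-3)]
    b=min(os,key=lambda o:o.fun); return b.x,b.fun
E
python3 -c "
from h import *
for k in range(3): T=shot('top')
S=shot('side')
s=read_state();togo([474.5,258.2,290],-19)
save(S,'over_s.png');save(T,'over_t.png')
cv2.imwrite('pics/over.png',np.hstack([cv2.resize(T['pixels'][130:330,40:240],(400,400)),cv2.resize(S['pixels'][150:420,145:415],(400,400))])[...,::-1])
zu=s['position'][2]-58
for n,i in(('T',T),('S',S)): 
  x,f=fitlid(i,zu,[s['position'][0],s['position'][1],np.radians(-19)]);print(n,x[:2].round(1),np.degrees(x[2]).round(1),f)
"
```

```text
pos [476.2 254.7 291.1] psi -19.26 tilt 0.06 delta [-2.7 -2.7  1.1] yaw -0.004 F [-0.1  0.3 -1.6] w 15.1 g 59.1 t 8.78
T [482.1 256.8] -20.8 -37.51543302311873
S [476.5 257.8] -18.1 -96.52348047765386
```

View pics/over.png

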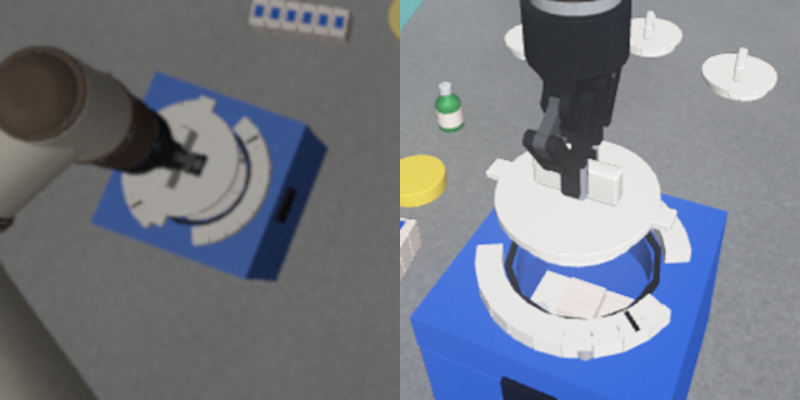

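The lid hangs level over the mouth with its ears towards the gaps. Both cameras agree that it has to shift by about (-4.6, +0.9) mm. I'll lower it to just above the ring and measure again.

Emit:
apply_moves --rows '[{"hand": -1, "delta_pos": [-1, 0, 5], "yaw": 0}, {"hand": -1, "delta_pos": [-2, 0.3, 10], "yaw": 0}, {"hand": -1, "delta_pos": [-3, 0.5, 15], "yaw": 0}, {"hand": -1, "delta_pos": [-4, 0.7, 20], "yaw": 0}, {"hand": -1, "delta_pos": [-4.6, 0.7, 24], "yaw": 0}, {"hand": -1, "delta_pos": [-4.6, 0.7, 26], "yaw": 0}, {"hand": -1, "delta_pos": [-4.6, 0.7, 26], "yaw": 0}, {"hand": -1, "delta_pos": [-4.6, 0.7, 26], "yaw": 0}, {"hand": -1, "delta_pos": [-4.6, 0.7, 26], "yaw": 0}, {"hand": -1, "delta_pos": [-4.6, 0.7, 26], "yaw": 0}]'

```text
clock: 9.62
position: [471.9, 256.8, 265.6]
ee_rot: [0.986, -0.167, 0.0, -0.0]
contact_force: [0.6, 0.6, -2.6]
gripper_width: 15.3
grasp_force: 59.1
```

```bash
python3 -c "
from h import *
S=shot('side');T=shot('top')
s=read_state();togo([471.6,255.6,265],-19)
zu=s['position'][2]-58
for n,i in(('T',T),('S',S)): 
 for dz in(-2,0,2):
  x,f=fitlid(i,zu+dz,[472,257,np.radians(-19)]);print(n,dz,x[:2].round(1),np.degrees(x[2]).round(1),f)
save(S,'low_s.png')
"
```

```text
pos [471.8 256.8 265.6] psi -19.18 tilt 0.03 delta [0.2 1.2 0.6] yaw -0.003 F [-0.3 -0.  -1.3] w 15.0 g 59.1 t 9.72
T -2 [476.9 255.7] -19.5 -33.59117711684583
T 0 [476.7 255.1] -19.6 -33.3965594369664
T 2 [476.5 254.6] -19.6 -33.19664557858354
S -2 [472.8 255.6] -16.9 -80.96143563920188
S 0 [472.4 257.5] -16.7 -80.88215065935896
S 2 [472.1 259.4] -16.7 -80.3304877419342
```

Emit:
apply_moves --rows '[{"hand": -1, "delta_pos": [-0.3, -0.8, 3], "yaw": 0}, {"hand": -1, "delta_pos": [-0.6, -1.7, 8], "yaw": 0}, {"hand": -1, "delta_pos": [-0.6, -1.7, 13], "yaw": 0}, {"hand": -1, "delta_pos": [-0.6, -1.7, 18], "yaw": 0}, {"hand": -1, "delta_pos": [-0.6, -1.7, 22], "yaw": 0}, {"hand": -1, "delta_pos": [-0.6, -1.7, 25], "yaw": 0}, {"hand": -1, "delta_pos": [-0.6, -1.7, 28], "yaw": 0}, {"hand": -1, "delta_pos": [-0.6, -1.7, 30], "yaw": 0}, {"hand": -1, "delta_pos": [-0.6, -1.7, 32], "yaw": 0}, {"hand": -1, "delta_pos": [-0.6, -1.7, 32], "yaw": 0}, {"hand": -1, "delta_pos": [-0.6, -1.7, 32], "yaw": 0}]'

```text
clock: 10.63
position: [471.8, 258.4, 233.4]
ee_rot: [0.986, -0.167, 0.0, -0.0]
contact_force: [-0.1, 0.1, -3.0]
gripper_width: 14.9
grasp_force: 59.1
```

```bash
python3 -c "
from h import *
S=shot('side')
s=read_state();togo([471.6,258.4,216],-19);print(s['wrist_torque'])
"
```

```text
pos [471.8 258.5 233.5] psi -19.18 tilt 0.03 delta [-0.2  0.2 17.5] yaw -0.003 F [ 0.2  0.5 -3. ] w 15.4 g 59.1 t 10.68
[ 0.00381097 -0.00569227  0.01656402]
```

The plug has entered about 5 mm with no side force. Continuing down.

Emit:
apply_moves --rows '[{"hand": -1, "delta_pos": [0, 0, 2], "yaw": 0}, {"hand": -1, "delta_pos": [0, 0, 4], "yaw": 0}, {"hand": -1, "delta_pos": [0, 0, 6], "yaw": 0}, {"hand": -1, "delta_pos": [0, 0, 8], "yaw": 0}, {"hand": -1, "delta_pos": [0, 0, 10], "yaw": 0}, {"hand": -1, "delta_pos": [0, 0, 12], "yaw": 0}, {"hand": -1, "delta_pos": [0, 0, 12], "yaw": 0}, {"hand": -1, "delta_pos": [0, 0, 12], "yaw": 0}, {"hand": -1, "delta_pos": [0, 0, 12], "yaw": 0}]'

```text
clock: 11.43
position: [471.8, 258.5, 221.4]
ee_rot: [0.986, -0.167, 0.0, -0.0]
contact_force: [-0.2, 0.7, -1.6]
gripper_width: 15.2
grasp_force: 59.1
```

```bash
python3 -c "
from h import *
S=shot('side')
s=read_state();togo([471.6,258.4,216],-19);print(s['wrist_torque'])
"
```

```text
pos [471.8 258.5 221.4] psi -19.18 tilt 0.01 delta [-0.2  0.2  5.4] yaw -0.003 F [ 0.1  0.2 -2.2] w 15.0 g 59.1 t 11.48
[-0.04894566  0.01998768  0.01915776]
```

Emit:
apply_moves --rows '[{"hand": -1, "delta_pos": [0, 0, 1], "yaw": 0}, {"hand": -1, "delta_pos": [0, 0, 2], "yaw": 0}, {"hand": -1, "delta_pos": [0, 0, 3], "yaw": 0}, {"hand": -1, "delta_pos": [0, 0, 4], "yaw": 0}, {"hand": -1, "delta_pos": [0, 0, 4], "yaw": 0}, {"hand": -1, "delta_pos": [0, 0, 4], "yaw": 0}, {"hand": -1, "delta_pos": [0, 0, 4], "yaw": 0}]'

```text
clock: 12.07
position: [472.0, 258.6, 218.0]
ee_rot: [0.986, -0.166, 0.0, -0.0]
contact_force: [-0.9, 0.4, 5.3]
gripper_width: 15.1
grasp_force: 60.2
```

```bash
python3 -c "
from h import *
S=shot('side')
s=read_state();togo([471.6,258.4,216],-19);print(s['wrist_torque'])
cv2.imwrite('pics/in.png',cv2.resize(S['pixels'][220:420,150:400],(750,600),interpolation=2)[...,::-1])
"
```

```text
pos [471.9 258.6 217.9] psi -19.16 tilt 0.06 delta [-0.2  0.3  1.9] yaw -0.003 F [-1.9 -0.7  4.9] w 15.6 g 60.2 t 12.12
[-0.05951892  0.61083858  0.03615048]
```

View pics/in.png

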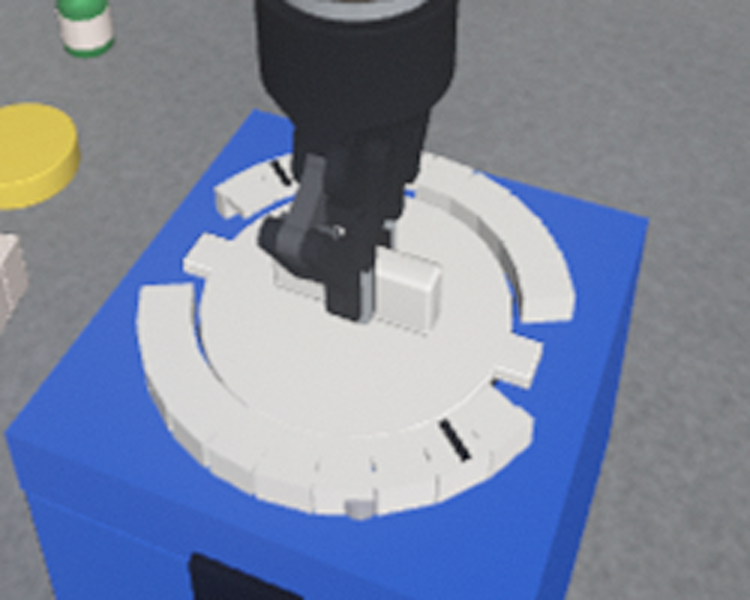

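The ears sit in the two gaps, at crop (210,255) and (520,360), and the marks are clockwise of them at (280,172) and (455,440). Pressing further.

Emit:
apply_moves --rows '[{"hand": -1, "delta_pos": [0, 0, 0.7], "yaw": 0}, {"hand": -1, "delta_pos": [0, 0, 1.4], "yaw": 0}, {"hand": -1, "delta_pos": [0, 0, 2], "yaw": 0}, {"hand": -1, "delta_pos": [0, 0, 2], "yaw": 0}, {"hand": -1, "delta_pos": [0, 0, 2], "yaw": 0}, {"hand": -1, "delta_pos": [0, 0, 2], "yaw": 0}]'

```text
clock: 12.62
position: [471.9, 258.6, 216.5]
ee_rot: [0.986, -0.166, 0.001, -0.0]
contact_force: [-3.5, -0.6, 9.2]
gripper_width: 15.1
grasp_force: 60.7
```

```bash
python3 -c "
from h import *
S=shot('side')
s=read_state();togo([471.6,258.4,216],-19);print(s['wrist_torque'])
"
```

```text
pos [472.  258.6 216.5] psi -19.15 tilt 0.08 delta [-0.3  0.3  0.5] yaw -0.003 F [-2.8 -1.1  7.9] w 15.2 g 60.7 t 12.67
[-0.2199572   1.05439087 -0.07355351]
```

Emit:
apply_moves --rows '[{"hand": -1, "delta_pos": [0, 0, 0.7], "yaw": 0}, {"hand": -1, "delta_pos": [0, 0, 1.4], "yaw": 0}, {"hand": -1, "delta_pos": [0, 0, 2], "yaw": 0}, {"hand": -1, "delta_pos": [0, 0, 2], "yaw": 0}, {"hand": -1, "delta_pos": [0, 0, 2], "yaw": 0}, {"hand": -1, "delta_pos": [0, 0, 2], "yaw": 0}]'

```text
clock: 13.17
position: [472.0, 258.6, 216.5]
ee_rot: [0.986, -0.166, 0.001, -0.001]
contact_force: [-7.2, -0.8, 17.5]
gripper_width: 15.1
grasp_force: 61.9
```

```bash
python3 -c "
from h import *
S=shot('side')
s=read_state();togo([471.6,258.4,216],-19);print(s['wrist_torque'])
"
```

```text
pos [472.  258.6 216.5] psi -19.13 tilt 0.14 delta [-0.3  0.3  0.5] yaw -0.002 F [-7.  -1.9 16.9] w 15.5 g 61.9 t 13.22
[-0.4355833   2.20670529 -0.04886074]
```

The lid is at the hard stop and flat: the force rose and z did not change. Turning clockwise, first half.

Emit:
apply_moves --rows '[{"hand": -1, "delta_pos": [0, 0, 0.3], "yaw": 0.03}, {"hand": -1, "delta_pos": [0, -0.1, 0.5], "yaw": 0.07}, {"hand": -1, "delta_pos": [0, -0.2, 0.5], "yaw": 0.11}, {"hand": -1, "delta_pos": [0, -0.3, 0.5], "yaw": 0.15}, {"hand": -1, "delta_pos": [0.1, -0.4, 0.5], "yaw": 0.19}, {"hand": -1, "delta_pos": [0.1, -0.5, 0.5], "yaw": 0.23}, {"hand": -1, "delta_pos": [0.1, -0.6, 0.5], "yaw": 0.27}, {"hand": -1, "delta_pos": [0.1, -0.6, 0.5], "yaw": 0.31}, {"hand": -1, "delta_pos": [0.1, -0.7, 0.5], "yaw": 0.35}, {"hand": -1, "delta_pos": [0.1, -0.7, 0.5], "yaw": 0.35}, {"hand": -1, "delta_pos": [0.1, -0.7, 0.5], "yaw": 0.35}]'

```text
clock: 14.13
position: [474.2, 259.3, 216.5]
ee_rot: [0.942, -0.334, 0.003, -0.002]
contact_force: [-0.7, -2.0, 14.9]
gripper_width: 15.2
grasp_force: 61.7
```

```bash
python3 -c "
from h import *
s=read_state();togo([471.6,258.4,216],-59);print(s['wrist_torque'])
"
```

```text
pos [474.2 259.3 216.5] psi -39.07 tilt 0.37 delta [-1.5  2.4  0.5] yaw 0.348 F [-0.7 -2.  14.9] w 15.2 g 61.7 t 14.13
[-0.96437994  0.55773418  0.36185468]
```

Emit:
apply_moves --rows '[{"hand": -1, "delta_pos": [0, 0, 0.3], "yaw": 0.03}, {"hand": -1, "delta_pos": [0, -0.1, 0.5], "yaw": 0.07}, {"hand": -1, "delta_pos": [0, -0.2, 0.5], "yaw": 0.11}, {"hand": -1, "delta_pos": [0, -0.3, 0.5], "yaw": 0.15}, {"hand": -1, "delta_pos": [0.1, -0.4, 0.5], "yaw": 0.19}, {"hand": -1, "delta_pos": [0.1, -0.5, 0.5], "yaw": 0.23}, {"hand": -1, "delta_pos": [0.1, -0.6, 0.5], "yaw": 0.27}, {"hand": -1, "delta_pos": [0.1, -0.6, 0.5], "yaw": 0.31}, {"hand": -1, "delta_pos": [0.1, -0.7, 0.5], "yaw": 0.35}, {"hand": -1, "delta_pos": [0.1, -0.7, 0.5], "yaw": 0.35}, {"hand": -1, "delta_pos": [0.1, -0.7, 0.5], "yaw": 0.35}]'

```text
clock: 15.05
position: [474.9, 259.9, 216.5]
ee_rot: [0.87, -0.493, 0.003, -0.002]
contact_force: [-0.3, -2.3, 17.4]
gripper_width: 15.2
grasp_force: 62.0
```

```bash
python3 -c "
from h import *
S=shot('side');s=read_state();togo([471.6,258.4,216],-59);print(s['wrist_torque'])
cv2.imwrite('pics/turned.png',cv2.resize(S['pixels'][220:420,150:400],(750,600),interpolation=2)[...,::-1])
"
```

```text
pos [474.9 259.9 216.5] psi -59.11 tilt 0.41 delta [-0.4  3.6  0.5] yaw -0.002 F [-0.6 -2.5 16.8] w 15.1 g 62.0 t 15.1
[-0.99112096  0.75776405  0.39435644]
```

View pics/turned.png

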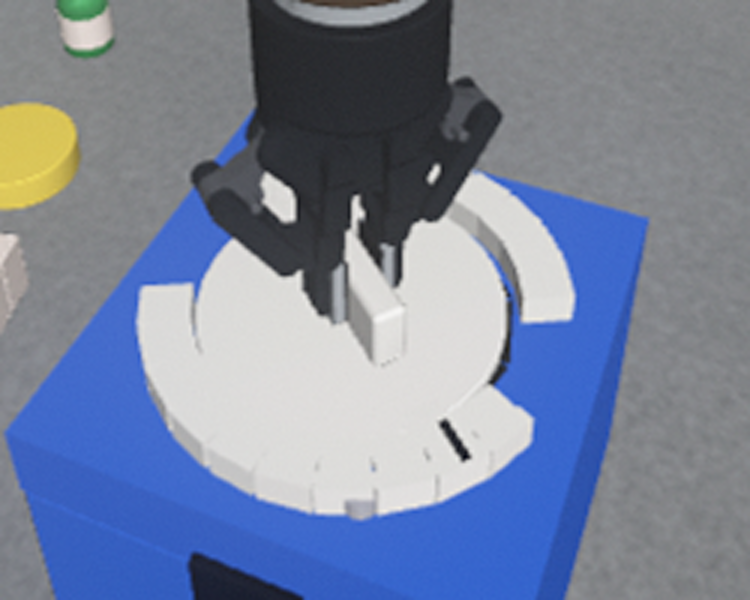

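The ears are under the tongues, the bar points at the mark at (455,440), and the turn is about 40°. The lid is pressed at about 17 N and gripped at 62 N. The plug's clearance limits any offset to 3 mm.

```bash
python3 -c "
from h import *
print(workorder.job_done())"
```

```text
the job is handed in; nothing more can be done
None
```

I handed in the job with the lid seated in the carrier's mouth, turned about 40° clockwise to the half-way mark, pressed down with about 17 N and still gripped at about 62 N; the hand-in returned no verdict.

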